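Point out and reset the tripped breaker

ROBOT

A 7-joint arm with a two-finger parallel gripper is mounted at the origin on a cart in front of the work surface, level with it; the furniture and walls round the work are solid. World frame = base frame: x ahead of the robot, y to its left, z up, the work surface at z = 0. Lengths are in m, angles in rad, forces in N, time in s.
With the tool pointing down it reaches from about 0.425 to 0.875 m from the base axis. Payload 4.7 kg.
Tool frame: the origin (TCP) lies where the fingers leave the gripper's body, on its centre line; the fingertips stand 70 mm ahead of it and the grasp point (between the pads) lies 51 mm ahead of it; z points along the fingers, y is the line along which they close (so a half turn about z gives the same grasp; the last joint's range is limited). The gripper opens to 87 mm and grips with 3 to 60 N. Pads are 19 mm wide; open, the fingers measure 117 mm over their backs; the gripper's body (75 mm by 190 mm) begins 51 mm behind the grasp point.
Start: joints at [1.167, 0.321, -0.07, 1.45, 0.023, 1.371, -0.057], TCP at [0.264, -0.594, 0.292] pointing down, gripper open.
Joint ranges: [-2.86, 2.86], [-0.3, 2.09], [-1.38, 1.24], [0.06, 2.45], [-1.56, 4.7], [0.09, 2.05], [-2.69, 2.69]. Speed limits (rad/s): [2.57, 2.57, 3.14, 3.14, 3.14, 3.14, 3.14].

INTERFACE

Orientations are given as a rotation vector (axis times angle).
In Python, from bench import get_state, get_image, get_calibration, close_job gives the robot as it stands.
- The arm moves only by the tool send_rows, never from a script. Its argument "rows" is a list of rows, each an object of numbers: "hand": the finger opening in mm, from 0 to 87; "x", "y", "z": the shift along the world's x, y, z in mm; "roll": the turn about the world's z in degrees. A call has 1 to 10 rows; each row shifts and turns the commanded pose from where the row before left it; what a row does not reach is not made up. A row lasts 1/10 s, in which the tool goes at most 50 mm and 8.59 degrees, less where a joint would pass 70% of its speed; a pose out of reach is approached as far as the arm can. A call is refused whole if a number of a shift passes 50 or a number of a turn 8.59, either way. A call with a gripper value outside its range is refused whole. The fingers move at their own pace and stop on an object; "force" is the grip in N (left out, the last holds). Time passes only in rows, so rows that do not move let the fingers close. It gives the time, the measured TCP pose, the force, the opening and the grip force at its end, in the units of the state.
- get_state(): the state, without advancing time (a new reading comes with each control period).
- get_image(name): name is "side" or "top" or "wrist"; returns the picture (480x640x3 uint8, blue, green, red); there is no depth.
- get_calibration(name): a dict with "mtx" (3x3 intrinsics, pixels), "D" ([k1, k2, p1, p2, k3] as OpenCV has them; the pictures are not rectified), "world_from_camera" (4x4, takes a point from camera to world coordinates). Camera axes: x right, y down, z forward; pixel columns grow to the right and rows downward; lengths in m; the calibration is good to about 2 mm. A picture is of the moment at which its call begins: read the wrist's pose just before it. get_calibration takes no time and is no camera call; for the wrist camera it gives the pose at the moment of the call.
- close_job(): hands the job in; it is judged then, once.
The state is a dict: "time": time; "joint_positions": joint angles; "qd": joint speeds; "joint_torque": joint torques, N m; "position": TCP position; "tool_rot": TCP orientation; "ft_force": force on the tool from outside, world axes, zero at the start; "torque": the same for the moment, N m; "grip_width": opening from 0.0 (shut) to 1.0 (fully open); "grip_force": force on a finger pad.
Only numpy, scipy, OpenCV 4.12 (cv2) and the standard library are available. Lean on these libraries where they do the work, as an engineer would, in place of code of your own. Each camera call takes 0.05 s, during which the arm holds its last target. There are 200 camera calls.

TASK

One of the four circuit breakers on the rail has tripped: its toggle stands upright, halfway between on and off. Point and call before you move it: hold the fingertips centred about 2 cm above the top of that toggle, without contact, for two seconds. Then reset it by pushing the toggle gently with the fingertips - first fully off, towards the robot, so that it re-latches, then fully on, away from the robot - and finish by pointing at the reset toggle again in the same way and staying there, leaving the other breakers and the tools as they are.

Things in the scene. Friction and masses are not known exactly. Their poses are not given: they have to be found in the camera images.
- tripped_breaker: tripped two-pole breaker, one of four alike at 36 mm pitch on a rail, in any of the four places. Light grey, fixed, 35 mm wide (y); base 84 mm (x), 46 mm high; on it a nose 46 mm (x) whose flat top, with a black toggle in its middle, is 64 mm above the origin. Origin: centre of the underside, 13.5 mm above the bench. x: from off to on side (away from the robot, up to 0.3 rad askew); y: along the row; z: up
- board: plywood board, 190 x 250 x 12 mm, fixed, lying on the bench, carrying the rail and the four breakers at its middle, a brass bar along its near edge and a grey busbar beyond the breakers, all lower than the breakers' noses; origin under its middle
- tripped_toggle (a joint): its toggle's angle, rad: +0.6 fully on (leans to the breaker's +x, away from the robot), 0 upright, -0.6 fully off (leans towards the robot); starts at -0.12 to 0.12. Hinge along y, 58 mm above the breaker's origin. Over-centre action: rests where it is near the middle, beyond about 0.4 rad falls by itself to the nearer end; pushed near its top it takes about 3 N
- tripped_tip (a point): the middle of the top edge of that toggle, a black plastic bar 24 mm wide (y), 7.5 mm thick, its top 26 mm from the hinge, on a drum of 8.5 mm radius. The point moves with the toggle (97 mm above the bench when upright, 93 mm when fully on or off)
- toggle_on_1 (a joint): toggle of a second breaker of the same kind, switched on: stays at about +0.6
- toggle_on_2 (a joint): toggle of a third breaker of the same kind, switched on: stays at about +0.6
- toggle_off (a joint): toggle of the fourth breaker of the same kind, a spare circuit switched off on purpose (leans fully towards the robot): stays at about -0.6
- screwdriver: bystander: loose red-handled screwdriver, 22 x 138 x 22 mm, lying along its y on the bench to the left of the board; origin under its middle
- side_cutters: bystander: loose red-handled pliers-like cutters, 47 x 148 x 14 mm, lying on the bench beyond the board's right; origin under its middle
- terminal_strip: bystander: loose white screw connector strip, 17 x 60 x 13 mm, lying on the bench by the near edge at the right; origin under its middle

How it is judged:
By the outcome, as a careful person would: the job done as asked, in the order asked, and still so for the second after the job is handed in, with the robot touching nothing.
It also fails if it takes over 48 s, if anything falls off the work surface, if the arm or the gripper's body presses on something with over 40 N, if the wrist force passes 120 N, or if a joint passes its speed limit or range.

## Working session

There is one attempt and no reset: what is moved stays moved. The work goes in short steps, Python scripts to look and compute and a tool call to move; the robot and the scene stay as the last step left them, time stands still between calls to the robot, and variables do not carry over. Pictures are saved under pics/ and viewed, at most 10 in all, crops included, and the job is handed in when it is done.

Besides the shell and the picture viewer there is one more tool, called after "Emit:" as name(argument=value, ...), one argument or row to a line, values as JSON. send_rows: Moves the arm, as the interface text tells. Its arguments: {"type":"object","properties":{"rows":{"type":"array","items":{"type":"object","properties":{"hand":{"type":"number"},"x":{"type":"number"},"y":{"type":"number"},"z":{"type":"number"},"roll":{"type":"number"}}}},"force":{"type":"number"}},"required":["rows"]}

```bash
mkdir -p pics; ls; python3 - <<'E'
from bench import *
import cv2,numpy as np
s=get_state();print(s['time'],s['position'],s['tool_rot'],s['grip_width'])
for n in("top","side"):
    cv2.imwrite(f"pics/{n}1.png",get_image(n)); c=get_calibration(n);print(n,np.round(c["mtx"],1).tolist(),np.round(c["world_from_camera"],3).tolist())
E
```

```text
pics
0.0 [ 0.2634999  -0.59372405  0.29114511] [-3.07146851e+00 -6.51075392e-01  7.92490503e-04] 0.9983140380678568
top [[461.1, 0.0, 320.2], [0.0, 461.1, 240.6], [0.0, 0.0, 1.0]] [[-0.021, -0.983, 0.185, 0.382], [-1.0, 0.021, -0.001, 0.004], [-0.003, -0.185, -0.983, 1.007], [0.0, 0.0, 0.0, 1.0]]
side [[558.6, 0.0, 319.7], [0.0, 558.6, 231.1], [0.0, 0.0, 1.0]] [[-0.883, -0.228, 0.41, 0.081], [-0.469, 0.468, -0.749, 0.841], [-0.021, -0.854, -0.52, 0.697], [0.0, 0.0, 0.0, 1.0]]
```

View pics/top1.png

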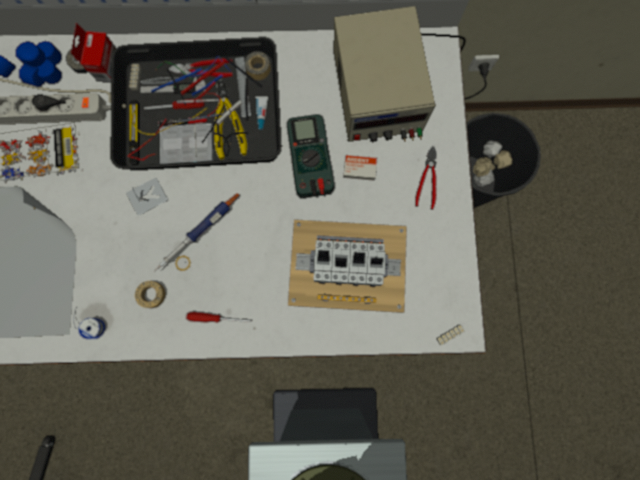

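View pics/side1.png

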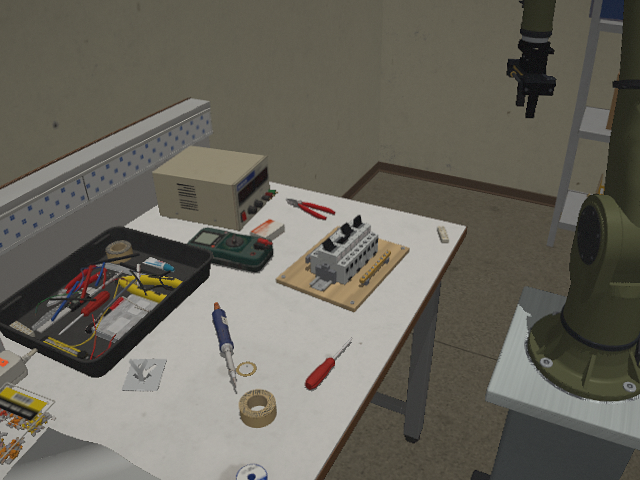

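The arm is clear of the view. The breaker row is at about (350,262) in the top picture and (343,250) in the side picture. I'll enlarge both.

```bash
python3 - <<'E'
import cv2
a=cv2.imread("pics/top1.png")[225:300,300:400];cv2.imwrite("pics/topc.png",cv2.resize(a,None,fx=8,fy=8,interpolation=cv2.INTER_CUBIC))
a=cv2.imread("pics/side1.png")[205:295,295:395];cv2.imwrite("pics/sidec.png",cv2.resize(a,None,fx=6,fy=6,interpolation=cv2.INTER_CUBIC))
E
```

```text
(no output)
```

View pics/topc.png

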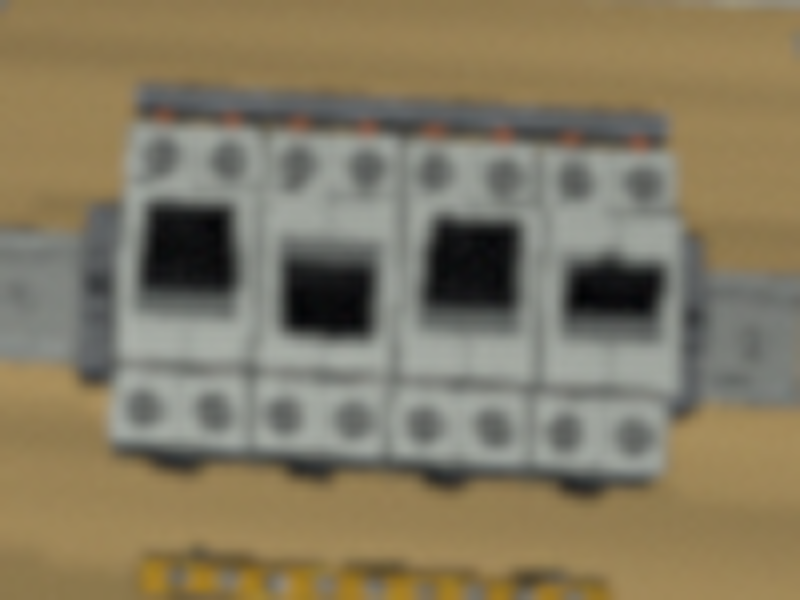

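View pics/sidec.png

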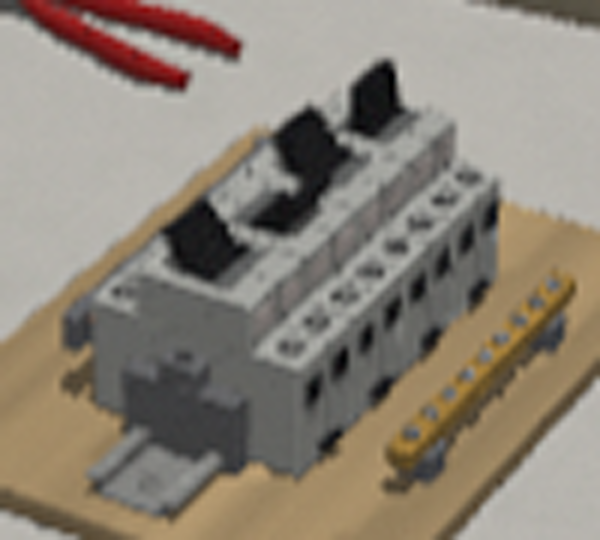

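Left to right: on, off, on, and the tripped one at the far right, with its toggle top at about (613,270) in the top crop. The near and far edges of the breaker row give the pose.

```bash
cat > h.py <<'E'
from bench import *
import cv2,numpy as np
def ray(c,px,z):
    n=cv2.undistortPoints(np.array([[px]],float),c["mtx"],np.array(c["D"]))[0,0]
    T=np.array(c["world_from_camera"]);d=T[:3,:3]@[n[0],n[1],1];o=T[:3,3]
    return o+d*(z-o[2])/d[2]
def proj(c,P):
    T=np.linalg.inv(c["world_from_camera"])
    return cv2.projectPoints(np.atleast_2d(P).astype(float),cv2.Rodrigues(T[:3,:3])[0],T[:3,3],c["mtx"],np.array(c["D"]))[0][:,0]
E
python3 - <<'E'
from h import *
c=get_calibration("top");s=get_calibration("side")
f=lambda u,v:((u+.5)/8-.5+300,(v+.5)/8-.5+225)
B={k:ray(c,f(*p),.0595) for k,p in dict(nl=(112,447),nr=(662,473),fl=(130,125),fr=(675,152)).items()}
for k,v in B.items(): print(k,v.round(4))
C=sum(B.values())/4
row=(B["nr"]-B["nl"]+B["fr"]-B["fl"])/2
yaw=np.arctan2(row[0],-row[1]); print("len",np.linalg.norm(row),"depth",np.linalg.norm(B["fl"]-B["nl"]),"C",C,"yaw",yaw)
ux=np.array([np.cos(yaw),np.sin(yaw),0]);uy=np.array([-np.sin(yaw),np.cos(yaw),0])
o=C-uy*.054;print("tripped origin",o)
tip=o*[1,1,0]+[0,0,.0975]
P=[tip+uy*.012,tip-uy*.012];print(tip)
for cc,u0,v0,k in((c,300,225,8),(s,295,205,6)): print((proj(cc,P)-[u0,v0])*k)
print("tip by top",ray(c,f(613,268),.0975))
E
```

```text
nl [0.4767 0.018  0.0595]
nr [ 0.467  -0.123   0.0595]
fl [0.5608 0.0117 0.0595]
fr [ 0.5506 -0.1302  0.0595]
len 0.14180892353136548 depth 0.08435928183533113 C [ 0.51374632 -0.05586306  0.0595    ] yaw -0.07015741754622755
tripped origin [ 0.50996093 -0.10973022  0.0595    ]
[ 0.50996093 -0.10973022  0.0975    ]
[[568.76183857 281.27761162]
 [665.37337072 285.95648684]]
[[354.0816482   83.99623609]
 [386.31429417  55.04040508]]
tip by top [ 0.51479887 -0.10806327  0.0975    ]
```

The sizes come out right (142 mm row, 84 mm depth). Next I close the gripper, move above the tripped toggle and square up to the row.

Emit:
send_rows(
  rows=[
    {"hand":0,"x":12,"y":24,"roll":-1.4},
    {"x":12,"y":24,"roll":-1.4},
    {"x":12,"y":24,"roll":-1.4},
    {"x":12,"y":24,"roll":-1.4},
    {"x":12,"y":24,"roll":-1.4},
    {"x":12,"y":24,"roll":-1.4},
    {"x":12,"y":24,"roll":-1.4},
    {"x":12,"y":24,"roll":-1.4},
    {"x":12,"y":24,"roll":-1.4},
    {"x":12,"y":24,"roll":-1.4},
  ],
)

```text
schema error: expected keys hand, x, y, z, roll
```

Emit:
send_rows(
  rows=[
    {"hand":0,"x":12,"y":24,"roll":-1.4},
    {"x":12,"y":24,"roll":-1.4},
    {"x":12,"y":24,"roll":-1.4},
    {"x":12,"y":24,"roll":-1.4},
    {"x":12,"y":24,"roll":-1.4},
    {"x":12,"y":24,"roll":-1.4},
    {"x":12,"y":24,"roll":-1.4},
    {"x":12,"y":24,"roll":-1.4},
    {"x":12,"y":24,"roll":-1.4},
    {"x":12,"y":24,"roll":-1.4},
  ],
)

```text
schema error: expected keys hand, x, y, z, roll
```

Emit:
send_rows(
  rows=[
    {"hand":0,"x":5,"y":4,"z":-20},
    {"z":-20},
    {},
    {},
  ],
)

```text
schema error: expected keys hand, x, y, z, roll
```

```bash
python3 - <<'E'
from h import *
s=get_state();c=get_calibration("wrist");i=get_image("wrist");cv2.imwrite("pics/w1.png",i)
np.save("wc.npy",c,allow_pickle=True)
print(s['time'],s['position'],s['tool_rot'],s['grip_width'],s['ft_force'],s['joint_positions'])
p=np.array(s['position']);R=cv2.Rodrigues(np.array(s['tool_rot']))[0];print("tip",p+R@[0,0,.07],"ydir",R[:,1])
print(proj(c,[[.51,-.11,.0975],p+R@[0,0,.07]]))
E
```

```text
0.1 [ 0.26355295 -0.59376596  0.29130764] [-3.07171845e+00 -6.51213046e-01  6.78050900e-04] 0.9950476221126465 [-0.07653193 -0.04811592  0.25816049] [ 1.16709568  0.32170626 -0.0700901   1.4515348   0.0225987   1.37079886
 -0.0569136 ]
tip [ 0.2635001  -0.59366244  0.22130774] ydir [ 0.40576772 -0.91397473 -0.00165801]
[[-299.38330911 -506.86573071]
 [ 318.39385397  291.43753596]]
```

View pics/w1.png

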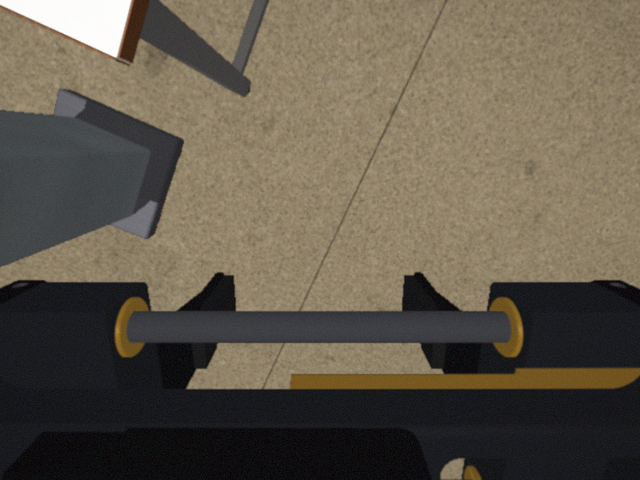

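The moves were refused because each row needs all five keys, so the arm hasn't moved and this wrist picture shows only the floor and open fingers. I'll resend.

Emit:
send_rows(
  rows=[
    {"hand":0,"x":12,"y":24,"z":0,"roll":-1.4},
    {"hand":0,"x":12,"y":24,"z":0,"roll":-1.4},
    {"hand":0,"x":12,"y":24,"z":0,"roll":-1.4},
    {"hand":0,"x":12,"y":24,"z":0,"roll":-1.4},
    {"hand":0,"x":12,"y":24,"z":0,"roll":-1.4},
    {"hand":0,"x":12,"y":24,"z":0,"roll":-1.4},
    {"hand":0,"x":12,"y":24,"z":0,"roll":-1.4},
    {"hand":0,"x":12,"y":24,"z":0,"roll":-1.4},
    {"hand":0,"x":12,"y":24,"z":0,"roll":-1.4},
    {"hand":0,"x":12,"y":24,"z":0,"roll":-1.4},
  ],
)

```text
time: 1.15
position: [0.384, -0.3529, 0.292]
tool_rot: [-3.13, -0.271, 0.001]
ft_force: [-0.2, -0.1, -0.3]
grip_width: 0.169
grip_force: 0.0
```

Emit:
send_rows(
  rows=[
    {"hand":0,"x":12,"y":24,"z":0,"roll":-1.4},
    {"hand":0,"x":12,"y":24,"z":0,"roll":-1.4},
    {"hand":0,"x":12,"y":24,"z":0,"roll":-1.4},
    {"hand":0,"x":12,"y":24,"z":0,"roll":-1.4},
    {"hand":0,"x":12,"y":24,"z":0,"roll":-1.4},
    {"hand":0,"x":12,"y":24,"z":0,"roll":-1.4},
    {"hand":0,"x":12,"y":24,"z":0,"roll":-1.4},
    {"hand":0,"x":12,"y":24,"z":0,"roll":-1.4},
    {"hand":0,"x":12,"y":24,"z":0,"roll":-1.4},
    {"hand":0,"x":12,"y":24,"z":0,"roll":-1.4},
  ],
)

```text
time: 2.15
position: [0.5039, -0.1131, 0.2921]
tool_rot: [3.139, -0.113, -0.001]
ft_force: [0.9, -1.0, -0.1]
grip_width: 0.009
grip_force: 0.0
```

Emit:
send_rows(
  rows=[
    {"hand":0,"x":5,"y":4,"z":-20,"roll":0},
    {"hand":0,"x":0,"y":0,"z":-20,"roll":0},
    {"hand":0,"x":0,"y":0,"z":0,"roll":0},
    {"hand":0,"x":0,"y":0,"z":0,"roll":0},
  ],
)

```text
time: 2.55
position: [0.5085, -0.1103, 0.2523]
tool_rot: [-3.139, 0.112, 0.001]
ft_force: [-0.2, 0.0, -0.6]
grip_width: 0.004
grip_force: 0.0
```

```bash
cat > w.py <<'E'
from h import *
import sys
n=sys.argv[1]
s=get_state();c=get_calibration("wrist");i=get_image("wrist");cv2.imwrite(f"pics/{n}.png",i)
np.save("wc.npy",c,allow_pickle=True)
print(s['time'],s['position'],s['tool_rot'],s['grip_width'],s['ft_force'])
p=np.array(s['position']);R=cv2.Rodrigues(np.array(s['tool_rot']))[0];print("tip",p+R@[0,0,.07],"ydir",R[:,1])
print(proj(c,[[.51,-.11,.0975],p+R@[0,0,.07]]))
E
python3 w.py w2
```

```text
2.55 [ 0.50848107 -0.11027628  0.25229344] [-3.13947300e+00  1.11744091e-01  1.36080978e-03] 0.004192648433075393 [-0.23705646  0.02885244 -0.62816979]
tip [ 0.50842079 -0.11026494  0.18229347] ydir [-7.10965006e-02 -9.97469437e-01 -1.00420182e-04]
[[317.66920852 242.1744743 ]
 [318.05394741 291.54913906]]
```

View pics/w2.png

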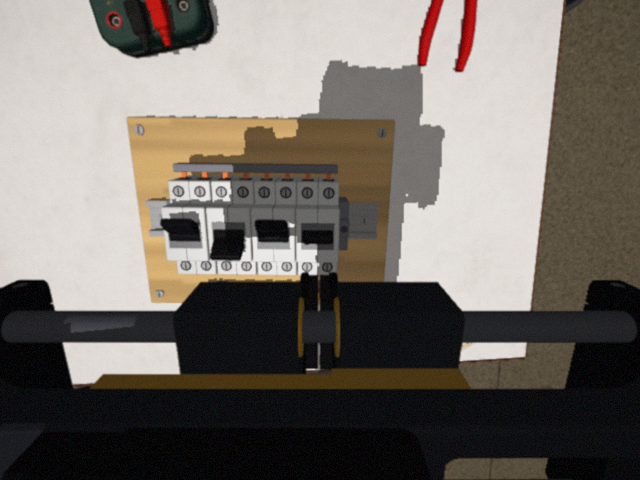

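The wrist view has the tripped toggle (rightmost) at about (318,237), with (318,242) predicted for x=0.510. A closer crop will refine the tip.

```bash
python3 - <<'E'
from h import *
c=np.load("wc.npy",allow_pickle=True).item()
ux=np.array([.9975,-.07,0]);uy=np.array([.07,.9975,0])
print((proj(c,[np.array([.51,-.11,.0975])+a*ux+b*uy for a in(-.004,.004) for b in(-.012,.012)])-[280,200])*8)
a=cv2.imread("pics/w2.png")[200:275,280:360];cv2.imwrite("pics/w2c.png",cv2.resize(a,None,fx=8,fy=8,interpolation=cv2.INTER_CUBIC))
E
```

```text
[[427.75825101 377.6985688 ]
 [175.05368997 377.86051902]
 [428.73281548 296.58472703]
 [173.86601417 296.74700247]]
```

View pics/w2c.png

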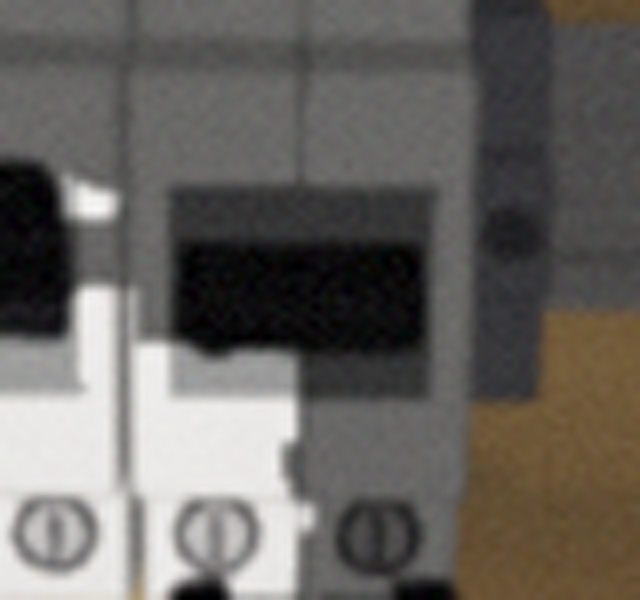

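```bash
python3 - <<'E'
from h import *
c=np.load("wc.npy",allow_pickle=True).item();t=get_calibration("top")
g=lambda u,v:((u+.5)/8-.5+280,(v+.5)/8-.5+200)
f=lambda u,v:((u+.5)/8-.5+300,(v+.5)/8-.5+225)
print("cam",np.array(c["world_from_camera"])[:3,3])
for n,p,z in(("win far",(302,188),.0775),("win near",(302,398),.0775),("tog far",(302,243),.0975),("tog near",(302,350),.0975),("tog near low",(302,350),.0775)): print(n,ray(c,g(*p),z))
# top cam: window/toggle
for n,p,z in(("T tog far",(613,262),.0975),("T tog near@top",(613,318),.0975),("T near low",(613,318),.0775),("T win near",(613,338),.0775)): print(n,ray(t,f(*p),z))
# base near/far + breaker edges in wrist
G=lambda u,v:(u,v)
E
```

```text
cam [ 0.58291047 -0.11572675  0.34430844]
win far [ 0.52011474 -0.11039278  0.0775    ]
win near [ 0.49800313 -0.10880673  0.0775    ]
tog far [ 0.51955113 -0.11041455  0.0975    ]
tog near [ 0.50912263 -0.10966652  0.0975    ]
tog near low [ 0.50314327 -0.10917543  0.0775    ]
T tog far [ 0.5163068  -0.10812907  0.0975    ]
T tog near@top [ 0.50226868 -0.10751605  0.0975    ]
T near low [ 0.50491879 -0.10996387  0.0775    ]
T win near [ 0.49981481 -0.10974074  0.0775    ]
```

Both cameras agree: hinge at x≈0.5095, tip at (0.513, −0.110, 0.097), leaning about +0.12. Now I go 2 cm above it and hold.

Emit:
send_rows(
  rows=[
    {"hand":0,"x":4,"y":0,"z":-15,"roll":0},
    {"hand":0,"x":0,"y":0,"z":-20,"roll":0},
    {"hand":0,"x":0,"y":0,"z":-15,"roll":0},
    {"hand":0,"x":0,"y":0,"z":-10,"roll":0},
    {"hand":0,"x":0,"y":0,"z":-5,"roll":0},
    {"hand":0,"x":0,"y":0,"z":0,"roll":0},
    {"hand":0,"x":0,"y":0,"z":0,"roll":0},
  ],
)

```text
time: 3.3
position: [0.5131, -0.1102, 0.1878]
tool_rot: [3.139, -0.111, 0.001]
ft_force: [-0.3, -0.8, 0.1]
grip_width: 0.001
grip_force: 0.0
```

Emit:
send_rows(
  rows=[
    {"hand":0,"x":0,"y":0,"z":0,"roll":0},
    {"hand":0,"x":0,"y":0,"z":0,"roll":0},
    {"hand":0,"x":0,"y":0,"z":0,"roll":0},
    {"hand":0,"x":0,"y":0,"z":0,"roll":0},
    {"hand":0,"x":0,"y":0,"z":0,"roll":0},
    {"hand":0,"x":0,"y":0,"z":0,"roll":0},
    {"hand":0,"x":0,"y":0,"z":0,"roll":0},
    {"hand":0,"x":0,"y":0,"z":0,"roll":0},
    {"hand":0,"x":0,"y":0,"z":0,"roll":0},
    {"hand":0,"x":0,"y":0,"z":0,"roll":0},
  ],
)

```text
time: 4.3
position: [0.5127, -0.1101, 0.1872]
tool_rot: [3.14, -0.111, -0.0]
ft_force: [-0.4, -0.1, -0.3]
grip_width: 0.007
grip_force: 0.0
```

Emit:
send_rows(
  rows=[
    {"hand":0,"x":0,"y":0,"z":0,"roll":0},
    {"hand":0,"x":0,"y":0,"z":0,"roll":0},
    {"hand":0,"x":0,"y":0,"z":0,"roll":0},
    {"hand":0,"x":0,"y":0,"z":0,"roll":0},
    {"hand":0,"x":0,"y":0,"z":0,"roll":0},
    {"hand":0,"x":0,"y":0,"z":0,"roll":0},
    {"hand":0,"x":0,"y":0,"z":0,"roll":0},
    {"hand":0,"x":0,"y":0,"z":0,"roll":0},
    {"hand":0,"x":0,"y":0,"z":0,"roll":0},
    {"hand":0,"x":0,"y":0,"z":0,"roll":0},
  ],
)

```text
time: 5.3
position: [0.5127, -0.1101, 0.1873]
tool_rot: [3.14, -0.111, -0.0]
ft_force: [0.4, -0.1, -0.9]
grip_width: 0.002
grip_force: 0.0
```

```bash
python3 w.py w3; python3 -c "
import cv2;a=cv2.imread('pics/w3.png')[150:390,220:420];cv2.imwrite('pics/w3c.png',cv2.resize(a,None,fx=2.5,fy=2.5))"
```

```text
5.3 [ 0.51272783 -0.11010209  0.18727729] [ 3.13953724e+00 -1.11241992e-01 -6.72154461e-05] 0.002310322561241428 [ 0.36427039 -0.08212327 -0.86444173]
tip [ 0.51272462 -0.11010794  0.11727729] ydir [-7.07763560e-02 -9.97492205e-01  8.66970172e-05]
[[318.21413262 281.36413005]
 [318.03778261 291.5235799 ]]
```

View pics/w3c.png

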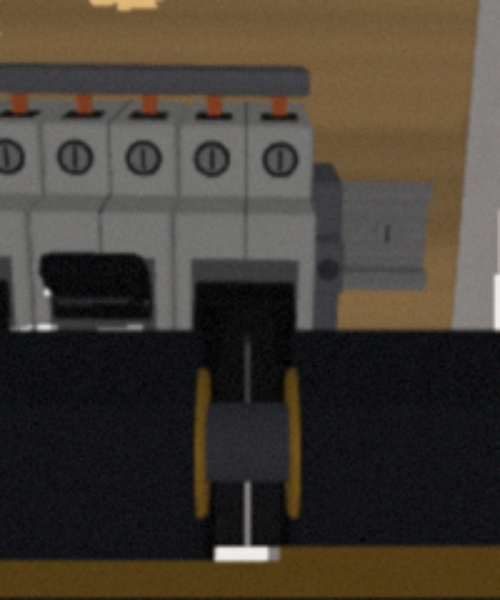

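The fingers sit laterally over the toggle (centre column 245 against 247 in the crop), and the hold lasted over 2 s. I'll add 0.4 s, then go behind the toggle and descend.

Emit:
send_rows(
  rows=[
    {"hand":0,"x":0,"y":0,"z":0,"roll":0},
    {"hand":0,"x":0,"y":0,"z":0,"roll":0},
    {"hand":0,"x":0,"y":0,"z":0,"roll":0},
    {"hand":0,"x":0,"y":0,"z":0,"roll":0},
    {"hand":0,"x":8,"y":-0.5,"z":2,"roll":0},
    {"hand":0,"x":8,"y":-0.5,"z":0,"roll":0},
    {"hand":0,"x":7,"y":-0.5,"z":0,"roll":0},
    {"hand":0,"x":0,"y":0,"z":0,"roll":0},
  ],
)

```text
time: 6.15
position: [0.5369, -0.1115, 0.1892]
tool_rot: [-3.139, 0.111, -0.001]
ft_force: [-0.2, -0.5, 0.7]
grip_width: 0.004
grip_force: 0.0
```

Emit:
send_rows(
  rows=[
    {"hand":0,"x":0,"y":0,"z":-8,"roll":0},
    {"hand":0,"x":0,"y":0,"z":-8,"roll":0},
    {"hand":0,"x":0,"y":0,"z":-7,"roll":0},
    {"hand":0,"x":0,"y":0,"z":-4,"roll":0},
    {"hand":0,"x":0,"y":0,"z":-3,"roll":0},
    {"hand":0,"x":0,"y":0,"z":0,"roll":0},
    {"hand":0,"x":0,"y":0,"z":0,"roll":0},
  ],
)

```text
time: 6.85
position: [0.5359, -0.1116, 0.1595]
tool_rot: [3.139, -0.111, 0.001]
ft_force: [-0.3, 0.0, 0.6]
grip_width: 0.004
grip_force: 0.0
```

Emit:
send_rows(
  rows=[
    {"hand":0,"x":-2,"y":0.1,"z":0,"roll":0},
    {"hand":0,"x":-2,"y":0.1,"z":0,"roll":0},
    {"hand":0,"x":-2,"y":0.1,"z":0,"roll":0},
    {"hand":0,"x":-2,"y":0.2,"z":0,"roll":0},
    {"hand":0,"x":-2,"y":0.2,"z":0,"roll":0},
    {"hand":0,"x":-2,"y":0.1,"z":0,"roll":0},
  ],
)

```text
time: 7.45
position: [0.5242, -0.1109, 0.1597]
tool_rot: [3.139, -0.111, 0.003]
ft_force: [1.2, 0.0, 0.7]
grip_width: 0.001
grip_force: 0.7
```

Emit:
send_rows(
  rows=[
    {"hand":0,"x":-2,"y":0.1,"z":0,"roll":0},
    {"hand":0,"x":-2,"y":0.1,"z":0,"roll":0},
    {"hand":0,"x":-2,"y":0.2,"z":0,"roll":0},
  ],
)

```text
time: 7.75
position: [0.5174, -0.1104, 0.1592]
tool_rot: [3.14, -0.111, -0.001]
ft_force: [0.6, -0.1, -0.3]
grip_width: 0.005
grip_force: 0.2
```

Emit:
send_rows(
  rows=[
    {"hand":0,"x":-2,"y":0.2,"z":0,"roll":0},
    {"hand":0,"x":-2,"y":0.1,"z":0,"roll":0},
  ],
)

```text
time: 7.95
position: [0.5131, -0.11, 0.1589]
tool_rot: [-3.14, 0.111, 0.002]
ft_force: [0.0, -0.4, -0.6]
grip_width: 0.001
grip_force: 0.0
```

Emit:
send_rows(
  rows=[
    {"hand":0,"x":-1.5,"y":0.1,"z":0,"roll":0},
    {"hand":0,"x":0,"y":0,"z":0,"roll":0},
  ],
)

```text
time: 8.15
position: [0.5123, -0.1101, 0.1594]
tool_rot: [3.139, -0.111, 0.001]
ft_force: [1.6, 0.7, -0.6]
grip_width: 0.007
grip_force: 0.4
```

Emit:
send_rows(
  rows=[
    {"hand":0,"x":-1.5,"y":0.1,"z":0,"roll":0},
    {"hand":0,"x":0,"y":0,"z":0,"roll":0},
  ],
)

```text
time: 8.35
position: [0.5116, -0.11, 0.1597]
tool_rot: [3.139, -0.111, 0.004]
ft_force: [4.1, -0.8, -0.1]
grip_width: 0.004
grip_force: 1.4
```

Emit:
send_rows(
  rows=[
    {"hand":0,"x":3,"y":-0.2,"z":0,"roll":0},
    {"hand":0,"x":3,"y":-0.2,"z":2,"roll":0},
    {"hand":0,"x":4,"y":-0.3,"z":10,"roll":0},
    {"hand":0,"x":6,"y":-0.4,"z":14,"roll":0},
    {"hand":0,"x":6,"y":-0.4,"z":10,"roll":0},
    {"hand":0,"x":0,"y":0,"z":0,"roll":0},
  ],
)

```text
time: 8.95
position: [0.5349, -0.1115, 0.1978]
tool_rot: [3.139, -0.111, 0.007]
ft_force: [0.0, -1.3, 0.1]
grip_width: 0.011
grip_force: 0.0
```

```bash
python3 - <<'E'
from h import *
i=get_image("side");a=i[205:295,295:395];b=get_image("top")[225:300,300:400]
cv2.imwrite("pics/s2.png",np.vstack([cv2.resize(a,(400,300),interpolation=cv2.INTER_CUBIC),cv2.resize(b,(400,300),interpolation=cv2.INTER_CUBIC)]))
E
```

```text
(no output)
```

View pics/s2.png

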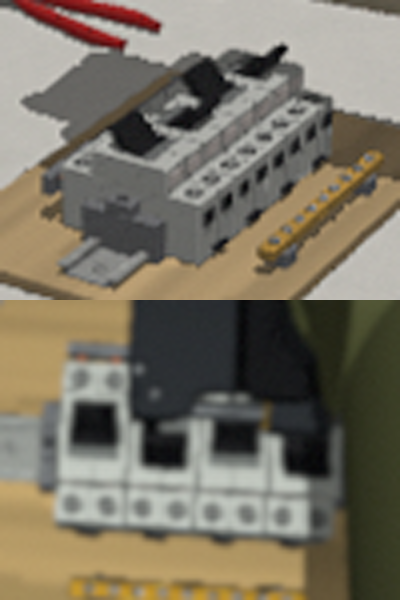

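The side and top views show the toggle fully off, in line with the spare, and a 4 N end stop was felt. I go over it to the near side and push it on.

Emit:
send_rows(
  rows=[
    {"hand":0,"x":-12,"y":0.8,"z":0,"roll":0},
    {"hand":0,"x":-15,"y":1.1,"z":0,"roll":0},
    {"hand":0,"x":-15,"y":1.1,"z":0,"roll":0},
    {"hand":0,"x":-12,"y":0.8,"z":0,"roll":0},
    {"hand":0,"x":-7,"y":0.5,"z":0,"roll":0},
    {"hand":0,"x":0,"y":0,"z":0,"roll":0},
    {"hand":0,"x":0,"y":0,"z":-12,"roll":0},
    {"hand":0,"x":0,"y":0,"z":-14,"roll":0},
    {"hand":0,"x":0,"y":0,"z":-8,"roll":0},
    {"hand":0,"x":0,"y":0,"z":-4,"roll":0},
  ],
)

```text
time: 10.05
position: [0.471, -0.1068, 0.1553]
tool_rot: [-3.138, 0.111, 0.004]
ft_force: [0.4, 0.1, 0.1]
grip_width: 0.004
grip_force: 0.0
```

Emit:
send_rows(
  rows=[
    {"hand":0,"x":0,"y":0,"z":0,"roll":0},
    {"hand":0,"x":2,"y":-0.1,"z":0,"roll":0},
    {"hand":0,"x":2,"y":-0.2,"z":0,"roll":0},
    {"hand":0,"x":2,"y":-0.1,"z":0,"roll":0},
    {"hand":0,"x":2,"y":-0.2,"z":0,"roll":0},
    {"hand":0,"x":2,"y":-0.1,"z":0,"roll":0},
    {"hand":0,"x":2,"y":-0.1,"z":0,"roll":0},
    {"hand":0,"x":2,"y":-0.2,"z":0,"roll":0},
  ],
)

```text
time: 10.85
position: [0.4837, -0.1081, 0.157]
tool_rot: [-3.14, 0.112, 0.009]
ft_force: [-5.6, 0.8, 3.7]
grip_width: 0.007
grip_force: 3.1
```

Emit:
send_rows(
  rows=[
    {"hand":0,"x":2,"y":-0.1,"z":0,"roll":0},
    {"hand":0,"x":2,"y":-0.2,"z":0,"roll":0},
    {"hand":0,"x":2,"y":-0.1,"z":0,"roll":0},
    {"hand":0,"x":2,"y":-0.2,"z":0,"roll":0},
    {"hand":0,"x":2,"y":-0.1,"z":0,"roll":0},
  ],
)

```text
time: 11.35
position: [0.4961, -0.1089, 0.1573]
tool_rot: [3.139, -0.111, 0.001]
ft_force: [-1.1, -0.7, 0.9]
grip_width: 0.004
grip_force: 0.7
```

Emit:
send_rows(
  rows=[
    {"hand":0,"x":2,"y":-0.1,"z":0,"roll":0},
    {"hand":0,"x":2,"y":-0.2,"z":0,"roll":0},
    {"hand":0,"x":2,"y":-0.1,"z":0,"roll":0},
    {"hand":0,"x":2,"y":-0.2,"z":0,"roll":0},
  ],
)

```text
time: 11.75
position: [0.5042, -0.1093, 0.1573]
tool_rot: [-3.14, 0.111, -0.001]
ft_force: [-0.0, 0.7, 0.6]
grip_width: 0.007
grip_force: 0.0
```

Emit:
send_rows(
  rows=[
    {"hand":0,"x":2,"y":-0.1,"z":0,"roll":0},
    {"hand":0,"x":0,"y":0,"z":0,"roll":0},
  ],
)

```text
time: 11.95
position: [0.5053, -0.1094, 0.157]
tool_rot: [-3.139, 0.111, 0.003]
ft_force: [-1.8, 0.2, 1.5]
grip_width: 0.004
grip_force: 1.3
```

Emit:
send_rows(
  rows=[
    {"hand":0,"x":1.5,"y":-0.1,"z":0,"roll":0},
    {"hand":0,"x":0,"y":0,"z":0,"roll":0},
  ],
)

```text
time: 12.15
position: [0.5058, -0.1095, 0.1569]
tool_rot: [-3.139, 0.111, 0.006]
ft_force: [-6.2, 0.8, 3.5]
grip_width: 0.001
grip_force: 3.2
```

Emit:
send_rows(
  rows=[
    {"hand":0,"x":-4,"y":0.3,"z":0,"roll":0},
    {"hand":0,"x":-4,"y":0.3,"z":4,"roll":0},
    {"hand":0,"x":0,"y":0,"z":15,"roll":0},
    {"hand":0,"x":0,"y":0,"z":18,"roll":0},
    {"hand":0,"x":10,"y":-0.7,"z":0,"roll":0},
    {"hand":0,"x":10,"y":-0.7,"z":0,"roll":0},
    {"hand":0,"x":5,"y":-0.4,"z":0,"roll":0},
    {"hand":0,"x":0,"y":0,"z":0,"roll":0},
    {"hand":0,"x":0,"y":0,"z":0,"roll":0},
  ],
)

```text
time: 13.05
position: [0.5239, -0.1106, 0.1933]
tool_rot: [-3.139, 0.111, 0.003]
ft_force: [0.9, 0.5, -0.9]
grip_width: 0.003
grip_force: 0.0
```

```bash
python3 - <<'E'
from h import *
i=get_image("side");a=i[205:295,295:395];w=get_image("wrist")[150:390,220:420]
cv2.imwrite("pics/s3.png",np.hstack([cv2.resize(a,(400,360),interpolation=cv2.INTER_CUBIC),cv2.resize(w,(300,360))]))
print(get_state()["position"],(proj(get_calibration("side"),[[.5237,-.1107,.093],[.509,-.11,.0975],[.5237,-.1107,.113]])-[295,205])*4)
E
```

```text
[ 0.52380873 -0.11071452  0.19366853] [[224.44118771  47.15186773]
 [248.71368811  46.43898228]
 [224.72071979  14.85581259]]
```

View pics/s3.png

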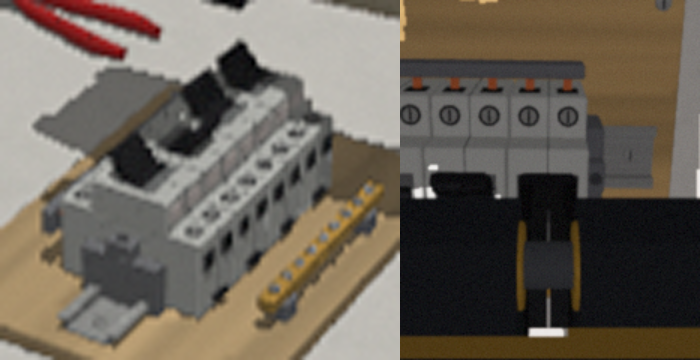

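The toggle is fully on, parallel to its neighbours, and the others are unchanged. Now I lower to 2 cm above the tip and hold.

Emit:
send_rows(
  rows=[
    {"hand":0,"x":-1,"y":0,"z":-5,"roll":0},
    {"hand":0,"x":0,"y":0,"z":-5,"roll":0},
    {"hand":0,"x":0,"y":0,"z":0,"roll":0},
    {"hand":0,"x":0,"y":0,"z":0,"roll":0},
    {"hand":0,"x":0,"y":0,"z":0,"roll":0},
    {"hand":0,"x":0,"y":0,"z":0,"roll":0},
    {"hand":0,"x":0,"y":0,"z":0,"roll":0},
    {"hand":0,"x":0,"y":0,"z":0,"roll":0},
    {"hand":0,"x":0,"y":0,"z":0,"roll":0},
    {"hand":0,"x":0,"y":0,"z":0,"roll":0},
  ],
)

```text
time: 14.15
position: [0.5232, -0.1108, 0.1843]
tool_rot: [3.14, -0.111, -0.0]
ft_force: [-0.2, 0.4, 0.5]
grip_width: 0.004
grip_force: 0.0
```

Emit:
send_rows(
  rows=[
    {"hand":0,"x":0,"y":0,"z":0,"roll":0},
    {"hand":0,"x":0,"y":0,"z":0,"roll":0},
    {"hand":0,"x":0,"y":0,"z":0,"roll":0},
    {"hand":0,"x":0,"y":0,"z":0,"roll":0},
    {"hand":0,"x":0,"y":0,"z":0,"roll":0},
    {"hand":0,"x":0,"y":0,"z":0,"roll":0},
    {"hand":0,"x":0,"y":0,"z":0,"roll":0},
    {"hand":0,"x":0,"y":0,"z":0,"roll":0},
    {"hand":0,"x":0,"y":0,"z":0,"roll":0},
    {"hand":0,"x":0,"y":0,"z":0,"roll":0},
  ],
)

```text
time: 15.15
position: [0.5232, -0.1108, 0.1843]
tool_rot: [3.14, -0.111, -0.0]
ft_force: [0.4, -0.1, -0.4]
grip_width: 0.006
grip_force: 0.0
```

Emit:
send_rows(
  rows=[
    {"hand":0,"x":0,"y":0,"z":0,"roll":0},
    {"hand":0,"x":0,"y":0,"z":0,"roll":0},
    {"hand":0,"x":0,"y":0,"z":0,"roll":0},
    {"hand":0,"x":0,"y":0,"z":0,"roll":0},
    {"hand":0,"x":0,"y":0,"z":0,"roll":0},
    {"hand":0,"x":0,"y":0,"z":0,"roll":0},
    {"hand":0,"x":0,"y":0,"z":0,"roll":0},
  ],
)

```text
time: 15.85
position: [0.5232, -0.1108, 0.1843]
tool_rot: [3.14, -0.111, -0.0]
ft_force: [0.4, -0.4, 0.5]
grip_width: 0.005
grip_force: 0.0
```

```bash
python3 -c "
from bench import *
s=get_state();print(s['time'],s['position'],s['ft_force']);print(close_job())"
```

```text
15.85 [ 0.523232   -0.1108211   0.18429821] [ 0.37900414 -0.3919076   0.50926808]
the job is handed in; nothing more can be done
None
```

I pointed at the tripped breaker (the rightmost one), pushed its toggle fully off and then fully on, and the arm stayed pointing about 2 cm above it when I handed the job in at 15.9 s. The pictures show the toggle on and the other breakers unchanged, but no verdict came back.

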